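# Set the film scanner's focus for the carton in the job bay

## Robot

A 6-joint arm with a two-finger parallel gripper is mounted at the origin on the work surface. World frame = base frame: x ahead of the robot, y to its left, z up, the work surface at z = 0. Lengths are in mm, angles in rad, forces in N, time in s.
With the tool pointing down it reaches from about 300 to 775 mm from the base axis. Payload 14.6 kg.
Tool frame: the origin (TCP) lies on the centre line of the jaws, within the pads' length; the fingertips stand 19 mm ahead of it and the grasp point (between the pads) is the TCP (bot.tip_reach is the distance from the TCP to the fingertips, in mm); z points along the fingers, y is the line along which they close (so a half turn about z gives the same grasp; the last joint's range is limited). The gripper opens to 85 mm and grips with 20 to 120 N. Pads are 22 mm wide; open, the fingers measure 114 mm over their backs; the gripper's body (76 mm by 85 mm) begins 54 mm behind the grasp point. The pads swing forward as they close: fully open they stand 13 mm farther back than shut.
Start: joints at [1.037, 0.3, 1.521, -0, 1.321, -0.067], TCP at [247.513, 491.149, 250.281] pointing down, gripper open.
Joint ranges: [-3.03, 3.03], [-0.79, 2.21], [0.23, 2.52], [-1.04, 4.18], [0, 3.07], [-2.55, 2.55]. Speed limits (rad/s): [2.22, 2.22, 2.57, 3.14, 3.14, 3.14].

## Interface

Orientations are given as a unit quaternion [w, x, y, z].
In Python, from rig import bot gives the robot as it stands. Calls block until the motion is done:
- bot.move_to(position, orientation): joint-space move of the TCP to a pose.
- bot.servo_line(position, attitude=None, speed=150, until_force=None): straight line of the TCP; attitude=None keeps the orientation; speed is the mean speed in mm/s. With until_force (N) it stops when the force on the tool has changed by that much, and returns True; else False.
- bot.move_joints(angles): joint-space move.
- bot.move_gripper(opening, grip_force=None): finger opening in mm; grip_force is the grip in N (None keeps the last); returns when the fingers have stopped.
- bot.dwell(seconds).
- bot.ik(position, orientation): joint angles nearest the present ones, or None.
- bot.read_state(): the state.
- bot.read_camera(name): name is "scene" or "top" or "wrist"; returns a dict with "image" (384x512x3 uint8, blue, green, red), "depth" (384x512 float32, mm along the optical axis (not along the pixel's ray), 0 where there is no reading), "fovy" (degrees; the focal length in pixels is half the picture's height over the tangent of half this angle, whatever the lens; pixels are square), "cx", "cy" (the principal point, pixels), "k1" (the pictures are not rectified: a ray, as slopes to the right and down, at radius r is drawn at 1 + k1 r^2 times it, then the intrinsics apply), "eye" and "attitude" of the camera in the world; the wrist camera has in their place "mount" (4x4, takes a point from camera to tool coordinates, whose origin is the TCP and whose axes are the flange's). Camera axes: x right, y down, z forward; pixel columns grow to the right and rows downward; lengths in mm; the calibration is good to about 2 mm. A picture is of the moment at which its call begins: read the wrist's pose just before it.
A pose or a line that the arm cannot do raises bot.MotionError and nothing moves.
- bot.finish_job(): hands the job in; it is judged then, once.
The state is a dict: "clock": time; "joint_positions": joint angles; "qvel": joint speeds; "effort": joint torques, N m; "ee_pos": TCP position; "tool_rot": TCP orientation; "ft_force": force on the tool from outside, world axes, zero at the start; "moment": the same for the moment, N m; "grip_width": finger opening in mm; "grip_force": force on a finger pad.
Only numpy, scipy, OpenCV 4.12 (cv2) and the standard library are available. Lean on these libraries where they do the work, as an engineer would, in place of code of your own. Each camera call takes 0.05 s, during which the arm holds its last target. There are 200 camera calls.

## Task

One film carton (blue, yellow or red) stands in the wooden-framed job bay beside the microfilm scanner. Turn the grey focus knob on the scanner's sloping panel until the white needle of the black dial points at the mark of that carton's colour, the needle's line falling inside the mark's width, then let go. The knob has some play before it takes the needle along, so go by the needle; do not shove the cartons or the film can about.

Things in the scene. Friction and masses are not known exactly. Their poses are not given: they have to be found in the camera images.
- scanner: Microfilm scanner, fixed: grey console 280 mm wide with a sloping control panel in front, white deck 115 mm high behind. Origin on the table under the dial; x to the back, y to the operator's left, z up. The panel (190 mm along the slope) rises towards +x at 0.40 rad (23 deg): its normal leans 0.40 rad from vertical towards -x. Position and yaw vary.
- dial_center (a point): Where the dial's axis (along the panel's normal) meets the panel, 90 mm above the table; axes as scanner, not tilted. Three fixed coloured marks (18 mm radial, 13 mm wide) lie on the panel 76 mm from the axis at the dial readings blue 0.6, yellow 1.3, red 5.3 rad.
- dial (a joint): Reading of the black index dial (radius 60 mm, face 6 mm above the panel) with the white needle: rad clockwise, seen facing the panel, from needle straight down the slope (6 o'clock 0; 9 o'clock, left, 1.57; 12 o'clock 3.14; 3 o'clock 4.71). Starts near 12 o'clock; end stops at 0 and 6.0. Friction of 0.09 N m keeps it where it is left.
- needle_tip (a point): Tip of the white needle, on the dial's face 59 mm from its axis, 6 mm above the panel. The needle (32 mm by 5 mm) runs from 27 to 59 mm from the axis.
- knob_grip (a point): Grip point of the grey knob, on the dial's axis, 37 mm above the panel. z: axis out of the panel; x along the grip bar, away from the needle; y across it. The bar is 45 mm long, 16 mm across, from 11 to 49 mm above the panel, on a skirt of radius 23.5 mm, 7 to 11 mm above the panel.
- knob (a joint): Play of the knob: its angle in rad clockwise relative to the dial, on the same axis (0: bar along the needle). It turns almost freely from -0.18 to 0.18; at either end it takes the dial along with it.
- bay: Job bay, fixed beside the scanner on its right: a square wooden frame, 140 mm outside, walls 6 mm thick and 12 mm high, with a grey felt floor on the table. Origin at its centre on the table. The one carton within it tells which mark is wanted.
- carton_blue: Blue film carton, 98 x 98 x 41 mm, loose, 0.25 kg; origin at the centre of its underside. One carton stands in the bay, the other two on the left of the scanner.
- carton_yellow: Yellow film carton, same size; origin at the centre of its underside.
- carton_red: Red film carton, same size; origin at the centre of its underside.
- can: Flat round aluminium film can, radius 49 mm, 27 mm high, loose, on the table behind the bay; origin at the centre of its underside.
There are look-alikes about, which are no part of the job. There is more than one size of the bay; the job needs the middle-sized.

How it is judged (in metres and radians):
At the end, for the whole second after the job is handed in: The dial reads within 0.1 rad of the mark (blue 0.6, yellow 1.3, red 5.3) whose colour is that of the carton standing in the bay (its centre within 50 mm of the bay's), and stands still (under 0.02 rad/s) (((horizontal distance between carton_blue and bay below 0.05 m and value of joint dial between 0.5 and 0.7 rad) or (horizontal distance between carton_yellow and bay below 0.05 m and value of joint dial between 1.2 and 1.4 rad) or (horizontal distance between carton_red and bay below 0.05 m and value of joint dial between 5.2 and 5.4 rad)) and velocity of joint dial between -0.02 and 0.02 rad/s); the robot touches nothing.
It fails at once if the blue carton is shoved more than 20 mm (distance of carton_blue from where it was at the start of the episode above 0.02 m).
It fails at once if the yellow carton is shoved more than 20 mm (distance of carton_yellow from where it was at the start of the episode above 0.02 m).
It fails at once if the red carton is shoved more than 20 mm (distance of carton_red from where it was at the start of the episode above 0.02 m).
It fails at once if the film can is shoved more than 20 mm (distance of can from where it was at the start of the episode above 0.02 m).
It also fails if it takes over 58 s, if anything falls off the work surface, if the arm or the gripper's body presses on something with over 40 N, if the wrist force passes 120 N, or if a joint passes its speed limit or range.

## Working session

There is one attempt and no reset: what is moved stays moved. The work goes in short steps, each a Python script; the robot and the scene stay as the last script left them, time stands still between calls to the robot, and variables do not carry over. Pictures are saved under pics/ and viewed, at most 10 in all, crops included, and the job is handed in when it is done.

```bash
mkdir -p pics; ls
cat > h.py <<'E'
import numpy as np, cv2
from rig import bot
from scipy.spatial.transform import Rotation as R
def q2R(q): return R.from_quat([q[1],q[2],q[3],q[0]])
def R2q(r):
    x=r.as_quat(); return [x[3],x[0],x[1],x[2]]
def cam(name):
    st=bot.read_state(); c=bot.read_camera(name)
    if name=="wrist":
        T=np.eye(4);T[:3,:3]=q2R(st["tool_rot"]).as_matrix();T[:3,3]=st["ee_pos"];T=T@np.array(c["mount"])
        c["Rm"],c["t"]=T[:3,:3],T[:3,3]
    else:
        a=np.array(c["attitude"]); c["Rm"]=a if a.shape==(3,3) else q2R(a).as_matrix(); c["t"]=np.array(c["eye"])
    f=192/np.tan(np.radians(c["fovy"])/2)
    c["K"]=np.array([[f,0,c["cx"]],[0,f,c["cy"]],[0,0,1.]]); c["D"]=np.array([c["k1"],0,0,0.])
    return c
def rays(c,uv):
    n=cv2.undistortPoints(np.array(uv,float).reshape(-1,1,2),c["K"],c["D"])[:,0]
    return np.c_[n,np.ones(len(n))]
def pts(c,uv):
    uv=np.array(uv,float).reshape(-1,2); z=c["depth"][uv[:,1].round().astype(int),uv[:,0].round().astype(int)]
    return (rays(c,uv)*z[:,None])@c["Rm"].T+c["t"]
def cloud(c):
    u,v=np.meshgrid(np.arange(512),np.arange(384)); return pts(c,np.c_[u.ravel(),v.ravel()]).reshape(384,512,3)
def onplane(c,uv,p0,n):
    d=rays(c,uv)@c["Rm"].T; return c["t"]+d*(((p0-c["t"])@n)/(d@n))[:,None]
E
python3 - <<'E'
from h import *
for n in("top","scene"):
    c=cam(n);cv2.imwrite(f"pics/{n}0.png",c["image"]);print(n,c["t"],c["Rm"].round(3).tolist(),c["fovy"],c["k1"],(c["depth"]==0).mean())
E
```

```text
pics
top [ 461.22464154  -41.31879383 1236.72695454] [[0.0, -0.998, 0.064], [-1.0, -0.001, -0.006], [0.006, -0.064, -0.998]] 56.04828259883995 -0.09174725053148503 0.0040435791015625
scene [1088.44190954  340.13443457  996.3047506 ] [[-0.599, 0.642, -0.479], [0.801, 0.476, -0.363], [-0.005, -0.601, -0.799]] 54.207068354209355 -0.010130514518183042 0.0040283203125
```

View pics/top0.png

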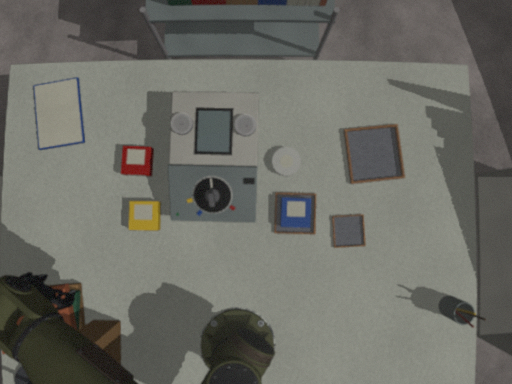

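View pics/scene0.png

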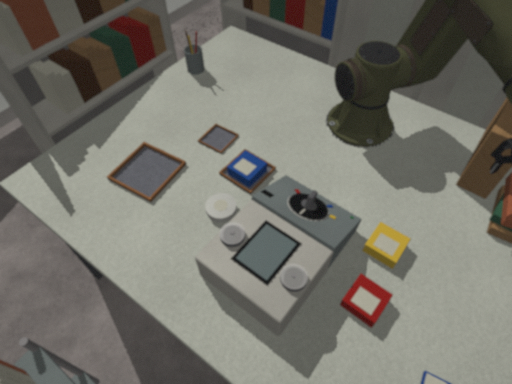

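Blue carton is in the mid-size bay (top view, px 295,213), so the target is 0.6. The dial is at (213,195) with its needle near 12 o'clock. Next I'll measure the panel.

Run:
```python
from h import *
c=cam("top");P=cloud(c);I=c["image"].astype(int)
m=np.zeros((384,512),bool);m[170:219,173:254]=1
v,u=np.mgrid[:384,:512];m&=(np.hypot(u-213,v-195)>32)
Q=P[m];
for _ in range(3):
    p0=np.median(Q,0);p0=Q.mean(0);n=np.linalg.svd(Q-p0,full_matrices=False)[2][2];n*=np.sign(n[2]);d=(Q-p0)@n;Q=Q[abs(d)<max(1.5,2*d.std())*1]
print("n",n,"tilt",np.arccos(n[2]),"yaw",np.arctan2(-n[1],-n[0]),len(Q),m.sum(),d.std())
# dial: dark disc
hsv=cv2.cvtColor(c["image"],cv2.COLOR_BGR2HSV)
g=c["image"].max(2);w=np.zeros_like(g);w[172:218,190:236]=(g[172:218,190:236]<45)
cn=max(cv2.findContours(w,cv2.RETR_EXTERNAL,cv2.CHAIN_APPROX_NONE)[0],key=cv2.contourArea)
e=cv2.fitEllipse(cv2.convexHull(cn));print("ell",e)
C=onplane(c,[e[0]],p0+6*n,n)[0]-6*n;print("dial centre",C,"want z 90")
cols={"blue":(100,130),"yellow":(20,35),"red":None}
ex=np.array([0,0,1.])-n*n[2];ex/=np.linalg.norm(ex);ey=np.cross(n,ex)
def ang(p): d=p-C;return np.arctan2(d@ey,-(d@ex))%(2*np.pi),np.hypot(d@ex,d@ey)
for k in("blue","yellow","red"):
    H,S,V=cv2.split(hsv);h=((H<8)|(H>172)) if k=="red" else (H>cols[k][0])&(H<cols[k][1])
    mm=h&(S>110)&(V>50)&(np.hypot(u-213,v-195)<33);mm[:170]=0
    if mm.sum(): uv=[u[mm].mean(),v[mm].mean()];print(k,mm.sum(),uv,ang(onplane(c,[uv],p0,n)[0]))
for nm,b in(("blue",(283,310,198,222)),):
    print("carton",np.median(P[b[2]:b[3],b[0]:b[1]].reshape(-1,3),0))
print("knob top pts",[P[y,x].round().tolist() for y,x in((195,213),(190,212),(200,212))])
cv2.imwrite("pics/dial.png",cv2.resize(c["image"][160:225,165:265],None,fx=6,fy=6,interpolation=cv2.INTER_CUBIC))
np.savez("geo.npz",n=n,C=C,ex=ex,ey=ey)
```

```text
n [-0.39427159  0.01084305  0.91893   ] tilt 0.40543731611323636 yaw -0.027494535357153457 1082 1180 1.8249314415088005
ell ((211.6895294189453, 194.55946350097656), (32.43695831298828, 35.31877899169922), 104.4450454711914)
dial centre [509.15646364  78.16194148  91.28265763] want z 90
blue 13 [np.float64(198.92307692307693), np.float64(212.3846153846154)] (np.float64(0.5790798681709245), np.float64(78.28885763147676))
yellow 22 [np.float64(189.36363636363637), np.float64(199.95454545454547)] (np.float64(1.263767135153228), np.float64(76.2060659586586))
red 14 [np.float64(232.0), np.float64(207.35714285714286)] (np.float64(5.316896059378223), np.float64(78.24597430202776))
carton [ 461.1515048  -195.48448933   41.09235312]
knob top pts [[505.0, 72.0, 116.0], [520.0, 75.0, 116.0], [489.0, 73.0, 132.0]]
```

View pics/dial.png

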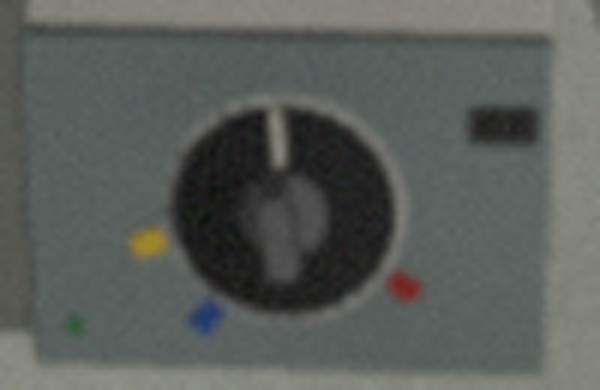

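The marks match the given angles, so the geometry holds. Next I'll move to a stand-off along the panel normal and look with the wrist camera.

```bash
cat >> h.py <<'E'
G=dict(np.load("geo.npz")); n,C,ex,ey=[G[k] for k in("n","C","ex","ey")]
def att(a):  # tool z=-n; tool x along bar: rotated CCW (about n) by a from up-slope
    x=ex*np.cos(a)+ey*np.sin(a); z=-n
    return R2q(R.from_matrix(np.c_[x,np.cross(z,x),z]))
def look(tag):
    c=cam("wrist");cv2.imwrite(f"pics/{tag}.png",c["image"]);return c
E
python3 - <<'E'
from h import *
for a in(0,np.pi):
    for h in(37,170):
        q=bot.ik(C+h*n,att(a));print(a,h,None if q is None else np.round(q,3))
a0=0
q=bot.ik(C+170*n,att(0)); 
try: bot.move_to(C+170*n,att(0))
except bot.MotionError as e: print(e)
s=bot.read_state();print(s["clock"],np.round(s["joint_positions"],3),s["ee_pos"])
c=look("w1");print(np.array(c["mount"]).round(2),c["fovy"],c["k1"])
E
```

```text
0 37 [ 0.109  0.194  2.031 -0.108  0.517  1.79 ]
0 170 [ 0.128 -0.112  2.023 -0.083  0.832  1.77 ]
3.141592653589793 37 [ 0.109  0.194  2.031 -0.108  0.517 -1.351]
3.141592653589793 170 [ 0.128 -0.112  2.023 -0.083  0.832 -1.372]
1.8167 [ 0.129 -0.112  2.022 -0.083  0.832  1.769] [442.21349166  80.40468388 247.5981197 ]
[[  -0.     -0.96   -0.28   71.65]
 [   1.     -0.     -0.     -0.91]
 [   0.     -0.28    0.96 -122.05]
 [   0.      0.      0.      1.  ]] 58.857893091368794 -0.08965116366458031
```

View pics/w1.png

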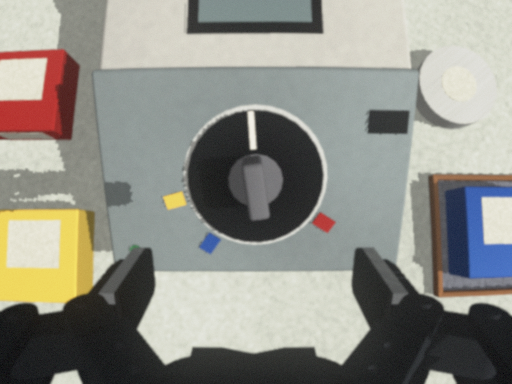

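Wrist view: needle at (252,130), about 12 o'clock, bar slightly rotated, dial centre (256,174), blue mark (209,243), nothing in the way. Next I'll refine the centre from the marks and read the needle and bar by unwarping.

```bash
cat >> h.py <<'E'
def unwarp(c,h,half=100):  # 0.5 mm/px face-on view at height h; up = up-slope, left = +ey
    s=np.arange(-half,half,0.5);X,Y=np.meshgrid(s,-s)
    W=C+h*n+X[...,None]*(-ey)+Y[...,None]*ex
    L=(W.reshape(-1,3)-c["t"])@c["Rm"]
    uv=cv2.projectPoints(L,np.zeros(3),np.zeros(3),c["K"],c["D"])[0].reshape(*X.shape,2).astype(np.float32)
    return cv2.remap(c["image"],uv[...,0],uv[...,1],cv2.INTER_LINEAR),X,Y
def reading(X,Y): return np.arctan2(-X,-Y)%(2*np.pi)  # cw from down-slope
def needle(c):
    im,X,Y=unwarp(c,6);r=np.hypot(X,Y);m=(im.min(2)>130)&(r>30)&(r<53)
    a=reading(X,Y)[m]; med=np.angle(np.exp(1j*a).mean())%(2*np.pi)
    return med,m.sum(),np.abs(np.angle(np.exp(1j*(a-med)))).max()
def marks(c):
    im,X,Y=unwarp(c,0);H,S,V=cv2.split(cv2.cvtColor(im,cv2.COLOR_BGR2HSV));r=np.hypot(X,Y);o={}
    for k,h in(("blue",(H>100)&(H<130)),("yellow",(H>18)&(H<35)),("red",(H<8)|(H>172))):
        m=h&(S>130)&(V>60)&(r>60)&(r<92); o[k]=(X[m].mean(),Y[m].mean(),int(m.sum()))
    return o
E
python3 - <<'E'
from h import *
c=cam("wrist");o=marks(c);T={"blue":.6,"yellow":1.3,"red":5.3}
A=np.array([o[k][:2] for k in T]);B=np.array([[-76*np.sin(t),-76*np.cos(t)] for t in T.values()])
print(o);sh=A.mean(0)-B.mean(0);A2=A-A.mean(0);B2=B-B.mean(0)
yaw=np.angle(((A2@[1,1j])*np.conj(B2@[1,1j])).sum());print("shift",sh,"rot",yaw,"res",A-B-sh)
# true centre with rotation
e=np.exp(1j*yaw);cc=A.mean(0)@[1,1j]-e*(B.mean(0)@[1,1j]);print("centre offset",cc)
P=cloud(c);v,u=np.mgrid[:384,:512]
m=(v>80)&(v<240)&(u>130)&(u<360)&(np.hypot(u-256,v-174)>85);d=(P[m]-C)@n
print("wrist plane offs",np.median(d))
print("needle",needle(c))
Cn=C+cc.real*(-ey)+cc.imag*ex
import h as hh; hh.C=Cn; print(Cn,"needle",needle(c), marks(c))
im,X,Y=unwarp(c,49,60);r=np.hypot(X,Y)
d=unwarp(c,0)[0];big=np.hstack([cv2.resize(unwarp(c,6,100)[0],(400,400)),cv2.resize(im,(400,400))]);cv2.imwrite("pics/u1.png",big)
hh.G["C"]=Cn;np.savez("geo.npz",**hh.G)
# bar: points 40+ mm above the panel
k=((P-Cn)@n);b=(k>40)&(k<58)&(np.linalg.norm(P-Cn,axis=2)<75);D=P[b]-Cn;xy=np.c_[D@-ey,D@ex];print("bar centre",xy.mean(0),b.sum(),np.median(k[b]))
w=np.linalg.svd(xy-xy.mean(0),full_matrices=False)[2][0];w*=np.sign(w[1]);print("bar angle ccw from up",np.arctan2(-w[0],w[1]))
E
```

```text
{'blue': (np.float64(-42.629411764705885), np.float64(-64.33856209150326), 765), 'yellow': (np.float64(-72.99814814814815), np.float64(-22.07901234567901), 810), 'red': (np.float64(63.173832923832926), np.float64(-43.336609336609335), 814)}
shift [ 0.14573249 -1.52210551] rot 0.0037322738236155815 res [[ 0.13768372 -0.09094985]
 [ 0.08654145 -0.22699587]
 [-0.22422518  0.31794572]]
centre offset (-0.01013507497473043-1.456595161738072j)
wrist plane offs -2.1990861908790675
needle (np.float64(3.0717937429819893), np.int64(550), np.float64(0.0926901986093993))
[507.81873916  78.20886977  90.7081464 ] needle (np.float64(3.0745734547004586), np.int64(547), np.float64(0.08797754303460614)) {'blue': (np.float64(-42.5961791831357), np.float64(-62.8768115942029), 759), 'yellow': (np.float64(-72.9857849196539), np.float64(-20.62237330037083), 809), 'red': (np.float64(63.14382716049383), np.float64(-41.869753086419756), 810)}
bar centre [-0.22360682  1.44391259] 1186 46.58517608526779
bar angle ccw from up 0.1391255519975104
```

View pics/u1.png

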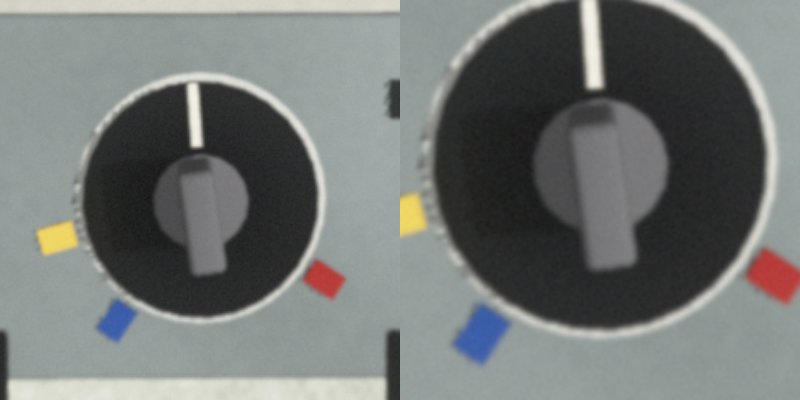

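Run:
```python
from h import *
bot.move_gripper(60)
bot.move_to(C+110*n,att(0.13))
print("hit",bot.servo_line(C+37*n,speed=60,until_force=15))
bot.move_gripper(0,40)
s=bot.read_state();print(s["grip_width"],s["grip_force"],s["ft_force"],np.round(s["joint_positions"],3))
q=np.array(s["joint_positions"])
for i,t in enumerate(np.linspace(0,2.35,6)[1:]):
    p=q.copy();p[5]-=t;bot.move_joints(p)
    s=bot.read_state();print(t.round(2),np.round(s["ft_force"],1),np.round(s["moment"],2),s["grip_width"])
c=look("w2");print(s["clock"],needle(c),bot.read_state()["joint_positions"][5])
```

```text
hit False
15.24291400967623 41.908952593803406 [ -5.35741263 -11.81175203   6.7650329 ] [ 0.108  0.191  2.035 -0.11   0.516  1.661]
0.47 [-2.5 -1.3  3.5] [0.13 0.75 0.03] 15.149566994398473
0.94 [-5.3 -0.6  3.3] [0.16 1.03 0.08] 15.517621848089977
1.41 [-6.8 -1.3  5.6] [0.06 1.31 0.04] 15.390670114455572
1.88 [-8.6 -2.6  6.3] [-0.13  1.5  -0.06] 15.430120463896444
2.35 [-8.5 -4.   5.8] [-0.56  1.5  -0.22] 15.439821877130965
7.1 (np.float64(3.76349887610403), np.int64(1839), np.float64(3.034221495407758)) -0.6857758413019827
```

View pics/w2.png

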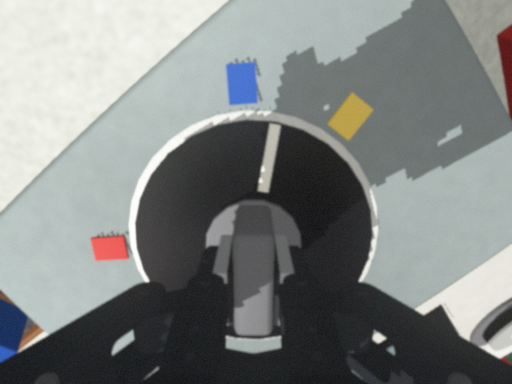

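Needle at (270,155), still slightly short of the blue mark (242,83). I'll read it in a restricted window, finish the turn, release and check.

```bash
cat >> h.py <<'E'
def needle2(c,g):
    im,X,Y=unwarp(c,6);r=np.hypot(X,Y);d=np.angle(np.exp(1j*(reading(X,Y)-g)));m=(im.min(2)>110)&(r>30)&(r<53)&(abs(d)<.35)
    return g+d[m].mean(),int(m.sum()),np.ptp(d[m])
E
python3 - <<'E'
from h import *
c=cam("wrist");r=needle2(c,0.84);print(r,marks(c))
if 0.7<r[0]<1.0 and 350<r[1]<800:
    p=np.array(bot.read_state()["joint_positions"]);p[5]-=r[0]-0.6;bot.move_joints(p)
    print(needle2(cam("wrist"),0.62))
    bot.move_gripper(60);print(needle2(cam("wrist"),0.62))
    s=bot.read_state();bot.servo_line(np.array(s["ee_pos"])+90*n,speed=80)
    bot.move_to(C+170*n,att(2.0))
    c=look("w3");print(needle2(c,0.62),marks(c),bot.read_state()["clock"])
E
```

```text
(np.float64(0.8184462915623397), 498, np.float64(0.17188000042198714)) {'blue': (np.float64(-42.42959427207637), np.float64(-63.13245823389021), 838), 'yellow': (np.float64(-72.7677752293578), np.float64(-20.975344036697248), 872), 'red': (np.float64(62.991467576791806), np.float64(-42.262798634812285), 879)}
(np.float64(0.5964383682278114), 562, np.float64(0.19087291464077055))
(np.float64(0.598054901538209), 485, np.float64(0.16665658200609668))
(np.float64(0.6050174582757206), 619, np.float64(0.20291020982887698)) {'blue': (np.float64(-42.6764705882353), np.float64(-63.17245989304813), 748), 'yellow': (np.float64(-73.03234501347708), np.float64(-20.966307277628033), 742), 'red': (np.float64(63.009433962264154), np.float64(-42.25094339622642), 795)} 10.1417
```

View pics/w3.png

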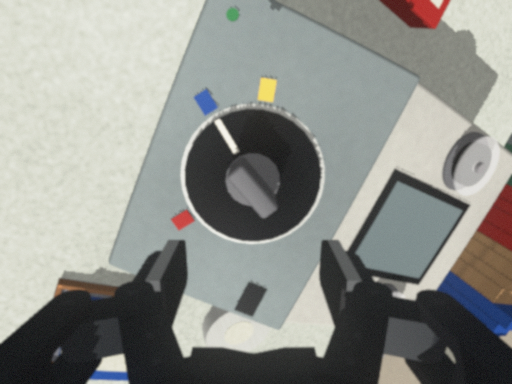

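The needle (227,136) points at the blue mark (206,100) and reads 0.605. The gripper is clear of everything, so I'm handing the job in.

```bash
python3 -c "
from rig import bot
print(bot.finish_job())"
```

```text
the job is handed in; nothing more can be done
None
```

The blue carton is in the middle-sized bay, so I turned the knob to the blue mark: the needle reads 0.605 rad (target 0.6 ± 0.1), the gripper has let go and is clear, and the job is handed in; no verdict came back.

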